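Lay out the milk batch row on the bath carrier

TASK

Set up the row on the flat carrier plate, one container centred on each black mat: the tall bottle on the mat next to the probe post, the wide jar on the mat at the other end, and the small pot on the mat between them; and the steel weight, knob up, centred on top of the wide jar's lid. Keep everything upright and set it down rather than dropping it, leave the metal cup and the white timer where they are, and let go of everything.

Things in the scene. Friction and masses are not known exactly. Their poses are not given: they have to be found in the camera images.
- bottle: tall cream milk bottle with a red cap, loose, about 0.2 kg: straight round body 50 mm across up to 82 mm, shoulder to 94 mm, cap 34 mm across from 94 to 112 mm (full height). Origin: centre of its underside, z up its axis
- jar: wide cream milk jar with a flat red lid, loose, about 0.22 kg: a plain cylinder 58 mm across and 72 mm high (lid is the top 16 mm). Origin: centre of its underside, z up its axis
- pot: small cream sample pot with a red lid, loose, about 0.06 kg: a plain cylinder 36 mm across and 48 mm high. Origin: centre of its underside, z up its axis
- weight: bare dark steel hold-down weight, loose, about 0.2 kg: a disc 52 mm across and 12 mm thick with a central upright knob 18 mm across that rises from 12 to 40 mm. Origin: centre of the disc's underside, z up through the knob
- mat_a: one of three identical black rubber discs in a row on a flat aluminium carrier, 76 mm across, 3 mm thick, 100 mm from centre to centre; fixed. Which mat has which place in the row varies. Origin: centre of its underside (6 mm above the worktop), z up; its top is 9 mm above the worktop. The carrier is a 100 x 410 mm plate, 6 mm thick, fixed, its long side along the row and roughly crosswise to the robot
- mat_b: as mat_a
- mat_c: as mat_a
- probe_post: upright temperature probe at one end of the carrier, in line with the mats, 77 mm from the centre of the nearest mat; fixed: black base 34 mm across, thin steel stem, black head 22 mm across, top 90 mm above its origin (96 mm above the worktop). Which end it stands at varies; at the opposite end is only a low steel bow handle across the plate (24 mm high, 68 mm wide; fixed). Origin: centre of its base's underside, 6 mm above the worktop
- cup: open metal cup, loose, not to be disturbed: rim 72 mm across, 70 mm high; to one side of the work. Origin: centre of its underside
- timer: white timer, a flat loose box 70 x 70 x 26 mm with a black display, not to be disturbed; on the other side of the work from the cup. Origin: centre of its underside

How it is judged:
By the outcome, as a careful person would: the job done as asked, in the order asked, and still so for the second after the job is handed in, with the robot touching nothing.
It also fails if it takes over 106 s, if anything falls off the work surface, if the arm or the gripper's body presses on something with over 40 N, if the wrist force passes 120 N, or if a joint passes its speed limit or range.

ROBOT

A 6-joint arm with a two-finger parallel gripper is mounted at the origin on the work surface. World frame = base frame: x ahead of the robot, y to its left, z up, the work surface at z = 0. Lengths are in m, angles in rad, forces in N, time in s.
With the tool pointing down it reaches from about 0.325 to 0.85 m from the base axis. Payload 15.5 kg.
Tool frame: the origin (TCP) lies between the finger pads; the fingertips stand 8 mm ahead of it and the grasp point (between the pads) lies 11 mm behind it (ctrl.tip_extent is the y of the fingertips in the tool frame, in m); y points along the fingers, z is the direction in which the jaws open and shut, and the axes are right-handed (so a half turn about y gives the same grasp; the last joint's range is limited). The gripper opens to 91 mm and grips with 3 to 60 N. Pads are 32 mm wide; open, the fingers measure 118 mm over their backs; the gripper's body (76 mm by 178 mm) begins 60 mm behind the grasp point.
Start: joints at [-1.262, 0.494, 1.345, -0, 1.302, -0.096], TCP at [0.246, -0.574, 0.222] pointing down, gripper open.
Joint ranges: [-2.91, 2.91], [-0.82, 2.16], [0.22, 2.67], [-1.22, 4.37], [0.12, 2.79], [-3.08, 3.08]. Speed limits (rad/s): [1.89, 1.89, 2.57, 3.01, 3.01, 3.01].

INTERFACE

Orientations are given as a unit quaternion [w, x, y, z].
In Python, from bench import ctrl, vision gives the robot as it stands.
- The arm moves only by the shell command python3 -m handwheel 'ROWS' [FORCE]. ROWS is text: rows parted by semicolons, each of 7 numbers parted by spaces: the shift along the world's x, y, z in mm, then the turn, a rotation vector about the world's x, y, z in degrees, then the finger opening in mm, from 0 to 91.2. A call has 1 to 20 rows; each row is the pose to reach, as a shift and turn from the pose commanded when the call began; what a row does not reach only later rows make up. A row lasts 1/8 s, in which the tool goes at most 62.5 mm and 10.7 degrees, less where a joint would pass 70% of its speed; a pose out of reach is approached as far as the arm can. A call with a gripper value outside its range is refused whole. The fingers move at their own pace and stop on an object; FORCE is the grip in N (left out, the last holds). Time passes only in rows, so rows that repeat a pose let the fingers close. It gives the time, the measured TCP pose, the force and the opening at its end, in the units of the state.
- ctrl.observe(): the state, without advancing time (a new reading comes with each control period).
- vision.get_image(name): name is "side" or "top" or "wrist"; returns the picture (420x560x3 uint8, red, green, blue); there is no depth.
- vision.camera_info(name): a dict with "fx", "fy", "cx", "cy" (pixels), "R" (3x3) and "t" (3): a world point X has camera coordinates R X + t; the wrist camera has in their place "hand_eye" (4x4, takes a point from camera to tool coordinates, whose origin is the TCP and whose axes are the tool frame's). Camera axes: x right, y down, z forward; pixel columns grow to the right and rows downward; lengths in m; the calibration is good to about 2 mm. A picture is of the moment at which its call begins: read the wrist's pose just before it. camera_info takes no time and is no camera call.
- ctrl.job_done(): hands the job in, once; it reports no verdict.
The state is a dict: "t": time; "qpos": joint angles; "qd": joint speeds; "effort": joint torques, N m; "position": TCP position; "orientation": TCP orientation; "wrist_force": force on the tool from outside, world axes, zero at the start; "ft_torque": the same for the moment, N m; "grip_width": opening from 0.0 (shut) to 1.0 (fully open).
Only numpy, scipy, OpenCV 4.12 (cv2) and the standard library are available. Lean on these libraries where they do the work, as an engineer would, in place of code of your own. Each camera call takes 0.05 s, during which the arm holds its last target.

## Working session

There is one attempt and no reset: what is moved stays moved. The work goes in short steps, Python scripts to look and compute and a shell command to move; the robot and the scene stay as the last step left them, time stands still between calls to the robot, and variables do not carry over. Pictures are saved under pics/ and viewed, and the job is handed in when it is done.

```bash
ls; mkdir -p pics; python3 - <<'E'
from bench import ctrl, vision
import cv2,numpy as np
s=ctrl.observe(); print(s, ctrl.tip_extent)
for n in ("top","side","wrist"):
    im=vision.get_image(n); cv2.imwrite(f"pics/{n}0.png",im[:,:,::-1])
    print(n,vision.camera_info(n))
E
```

```text
pics
{'t': 0.0, 'qpos': array([-1.26151926e+00,  4.94180893e-01,  1.34615326e+00,  1.05550830e-05,
        1.30249841e+00, -9.54798505e-02]), 'qd': array([ 0.00085335, -0.00053977, -0.00070858, -0.00021292,  0.00032563,
        0.001534  ]), 'effort': array([-1.58896153e-03, -8.78828073e+01, -3.81858408e+01,  7.08946749e-02,
        5.36046212e-02, -5.57162150e-05]), 'position': array([ 0.24602284, -0.57412507,  0.22133219]), 'orientation': array([ 0.14208414, -0.14217053,  0.69311196, -0.69223945]), 'wrist_force': array([0.18218271, 0.19331871, 0.22054958]), 'ft_torque': array([ 0.00398166, -0.02796823,  0.01898297]), 'grip_width': 1.003414715883707} 0.008
top {'fx': 540.8278123310507, 'fy': 540.8278123310507, 'cx': 281.22617426794005, 'cy': 208.76952909507617, 'R': array([[ 0.0296323 , -0.99953861, -0.00666991],
       [-0.98947354, -0.028387  , -0.14190237],
       [ 0.14164756,  0.0108046 , -0.98985819]]), 't': array([-0.01972525,  0.54532565,  1.17955428])}
side {'fx': 430.14845172235107, 'fy': 430.14845172235107, 'cx': 278.41957048425996, 'cy': 205.9445614078106, 'R': array([[-0.94610083, -0.32381458, -0.00611102],
       [-0.24575351,  0.73006094, -0.63766467],
       [ 0.21094653, -0.60179327, -0.77028983]]), 't': array([0.5214688 , 0.14828424, 0.89962439])}
wrist {'fx': 354.07431895226716, 'fy': 354.07431895226716, 'cx': 279.53222753347785, 'cy': 208.91832943398634, 'hand_eye': array([[-1.90852548e-03,  9.72167387e-01,  2.34279594e-01,
        -6.64187665e-02],
       [-7.01074578e-04, -2.34281264e-01,  9.72168606e-01,
        -1.62716692e-01],
       [ 9.99997933e-01,  1.69116109e-03,  1.12869360e-03,
        -1.47278272e-04],
       [ 0.00000000e+00,  0.00000000e+00,  0.00000000e+00,
         1.00000000e+00]])}
```

View pics/top0.png

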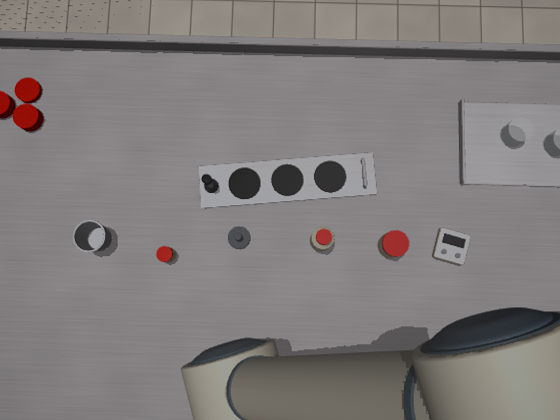

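View pics/side0.png

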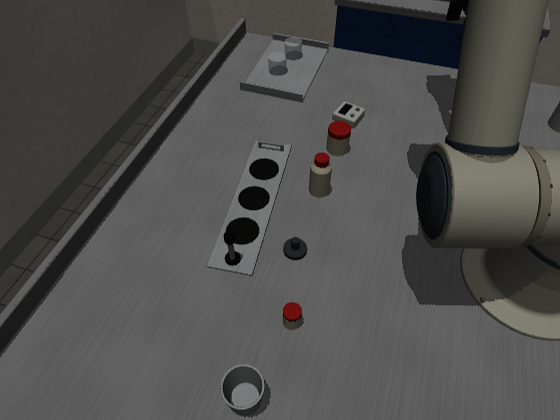

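The top view shows the probe at the left (+y) end of the carrier (209,184). The mats are at about (244,183), (287,180) and (330,177). The pot is at (165,254), the weight at (239,237), the bottle at (323,238), the jar at (396,243), the cup at (91,237) and the timer at (452,246). Next I'll measure these.

```bash
cat > h.py <<'E'
import cv2,numpy as np
from bench import ctrl,vision
from scipy.spatial.transform import Rotation as Ro
def cam(n,s=None):
    c=vision.camera_info(n)
    if n=="wrist":
        q=s["orientation"]; T=np.eye(4); T[:3,:3]=Ro.from_quat([q[1],q[2],q[3],q[0]]).as_matrix(); T[:3,3]=s["position"]
        M=np.linalg.inv(T@c["hand_eye"]); c["R"]=M[:3,:3]; c["t"]=M[:3,3]
    return c
def ray(c,u,v,z):
    d=c["R"].T@np.array([(u-c["cx"])/c["fx"],(v-c["cy"])/c["fy"],1]); o=-c["R"].T@c["t"]
    return o+d*(z-o[2])/d[2]
def proj(c,X):
    p=c["R"]@np.asarray(X)+c["t"]; return c["cx"]+c["fx"]*p[0]/p[2], c["cy"]+c["fy"]*p[1]/p[2]
def blobs(m,amin=60):
    n,l,st,ce=cv2.connectedComponentsWithStats(m.astype(np.uint8)); return [(tuple(np.round(ce[i],1)),st[i].tolist()) for i in range(1,n) if st[i][4]>amin]
def red(im):
    h=cv2.cvtColor(im,cv2.COLOR_RGB2HSV); return ((h[...,0]<8)|(h[...,0]>172))&(h[...,1]>150)&(h[...,2]>60)
E
python3 - <<'E'
from h import *
for n in("top","side"):
    im=cv2.imread(f"pics/{n}0.png")[:,:,::-1].copy()
    print(n,"red"); [print(b) for b in blobs(red(im),30)]
    g=im.max(2); print("dark"); [print(b) for b in blobs((g<55),100)]
    if n=="top":print(im[237,225:255].max(1),im[183,225:265].max(1),im[225:255,239].max(1))
E
```

```text
top red
((np.float64(27.0), np.float64(89.4)), [15, 78, 25, 24, 478])
((np.float64(3.8), np.float64(102.3)), [0, 91, 10, 24, 182])
((np.float64(25.1), np.float64(115.7)), [12, 103, 27, 27, 517])
((np.float64(323.4), np.float64(236.5)), [316, 229, 16, 16, 188])
((np.float64(395.1), np.float64(243.1)), [382, 231, 27, 26, 533])
((np.float64(164.1), np.float64(253.7)), [157, 246, 16, 16, 196])
dark
((np.float64(141.0), np.float64(45.7)), [0, 39, 313, 15, 1973])
((np.float64(531.7), np.float64(55.4)), [497, 52, 63, 8, 372])
((np.float64(329.5), np.float64(176.5)), [314, 162, 32, 30, 741])
((np.float64(286.8), np.float64(179.8)), [272, 165, 31, 31, 743])
((np.float64(244.0), np.float64(183.1)), [229, 168, 31, 31, 746])
((np.float64(209.6), np.float64(183.5)), [202, 175, 16, 18, 187])
((np.float64(80.5), np.float64(238.4)), [75, 224, 14, 25, 133])
((np.float64(105.9), np.float64(240.0)), [98, 227, 13, 24, 113])
((np.float64(453.4), np.float64(240.5)), [443, 234, 22, 14, 176])
((np.float64(485.7), np.float64(327.1)), [420, 308, 140, 46, 2508])
((np.float64(234.2), np.float64(344.6)), [193, 3
[... 1058 characters left out ...]
t64(119.1)), [548, 102, 12, 30, 215])
((np.float64(339.0), np.float64(141.4)), [327, 129, 24, 26, 231])
((np.float64(466.9), np.float64(243.7)), [402, 144, 158, 162, 11792])
((np.float64(263.6), np.float64(168.8)), [249, 158, 30, 22, 496])
((np.float64(327.6), np.float64(184.9)), [323, 171, 9, 25, 121])
((np.float64(253.5), np.float64(197.8)), [238, 186, 32, 24, 588])
((np.float64(239.0), np.float64(236.9)), [224, 217, 35, 49, 980])
((np.float64(294.7), np.float64(248.6)), [283, 237, 25, 23, 428])
((np.float64(294.6), np.float64(320.8)), [283, 314, 21, 15, 108])
((np.float64(239.3), np.float64(381.3)), [223, 367, 39, 38, 596])
((np.float64(256.5), np.float64(404.4)), [230, 380, 41, 37, 402])
```

View pics/wrist0.png

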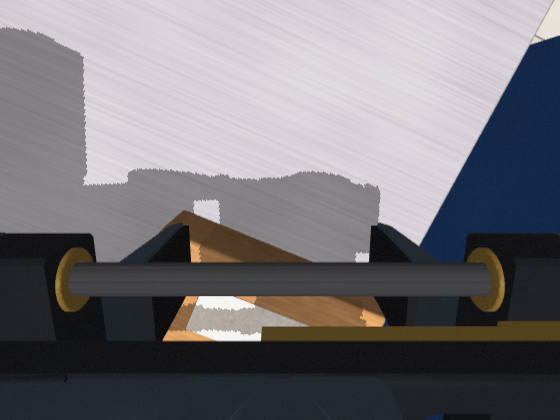

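```bash
python3 - <<'E'
from h import *
T=cam("top");S=cam("side")
for n,u,v,z,s in [("bottle",323.4,236.5,.112,0),("jar",395.1,243.1,.072,0),("pot",164.1,253.7,.048,0),("matP",244,183.1,.009,0),("matM",286.8,179.8,.009,(253.5,197.8)),("matE",329.5,176.5,.009,(263.6,168.8)),("weight",238.7,237.2,.012,0),("timer",452,246,.026,0),("cup",91,236.5,.07,0)]:
    p=ray(T,u,v,z); print(n,(p*1000).round(1),"proj side",np.round(proj(S,p),1), (ray(S,*s,z)*1000).round(1) if s else "")
import cv2
im=cv2.imread("pics/top0.png"); a=cv2.resize(im[215:275,140:260],None,fx=6,fy=6); b=cv2.resize(im[215:275,300:420],None,fx=6,fy=6)
c=cv2.resize(cv2.imread("pics/side0.png")[110:340,220:370],None,fx=2.5,fy=2.5)
cv2.imwrite("pics/z.png",np.hstack([cv2.resize(np.vstack([a,b]),(420,420)),np.zeros((575-155,1,3),np.uint8),cv2.resize(c,(274,420))]))
E
```

```text
bottle [478.9 -94.9 112. ] proj side [322.  157.2] 
jar [ 472.8 -253.2   72. ] proj side [339.5 128. ] 
pot [436.5 252.2  48. ] proj side [292.6 310.1] 
matP [607.7  84.8   9. ] proj side [242.5 230.4] 
matM [618.4 -14.4   9. ] proj side [253.8 197.6] [619.  -13.7   9. ]
matE [ 629.  -113.5    9. ] proj side [263.9 168.6] [ 629.5 -112.7    9. ]
weight [481.1  91.7  12. ] proj side [295.2 247. ] 
timer [ 473.9 -390.2   26. ] proj side [349.  110.4] 
cup [468.1 409.3  70. ] proj side [244.9 383. ]
```

View pics/z.png

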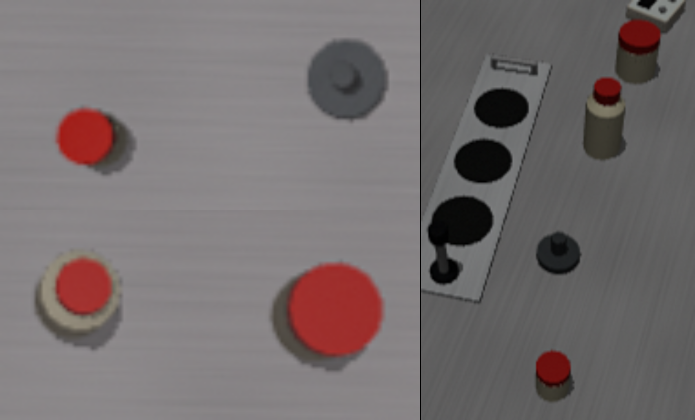

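```bash
python3 -m handwheel '12 24 10 0 0 4 91; 47 96 20 0 0 14 91; 93 192 20 0 0 24 91; 140 287 20 0 0 34 91; 186 383 20 0 0 44 91; 220 450 20 0 0 54 91; 230 473 10 0 0 64 91; 233 479 -10 0 0 73 91; 233 479 -40 0 0 73 91; 233 479 -50 0 0 73 91; 233 479 -50 0 0 73 91; 233 479 -50 0 0 73 91' 25; python3 - <<'E'
from h import *
s=ctrl.observe(); print(Ro.from_quat(s["orientation"][[1,2,3,0]]).as_matrix().round(3),s["qpos"])
im=vision.get_image("wrist"); cv2.imwrite("pics/w1.png",im[:,:,::-1])
for b in blobs(red(im)): print(b)
c=cam("wrist",s); print(proj(c,(.4789,-.0949,.112)))
E
```

```text
t: 1.65
position: [0.4792, -0.0962, 0.1725]
orientation: [0.526, -0.526, 0.472, -0.473]
wrist_force: [0.4, 0.3, 0.6]
grip_width: 0.999
[[ 0.108  0.     0.994]
 [-0.994 -0.     0.108]
 [ 0.    -1.     0.   ]] [-3.20251191e-01  3.66028342e-01  1.73710624e+00 -2.28879627e-04
  1.03799561e+00 -4.27956235e-01]
((np.float64(279.4), np.float64(223.3)), [255, 197, 50, 53, 2090])
(np.float64(277.8079830247088), np.float64(224.67448291804584))
```

View pics/w1.png

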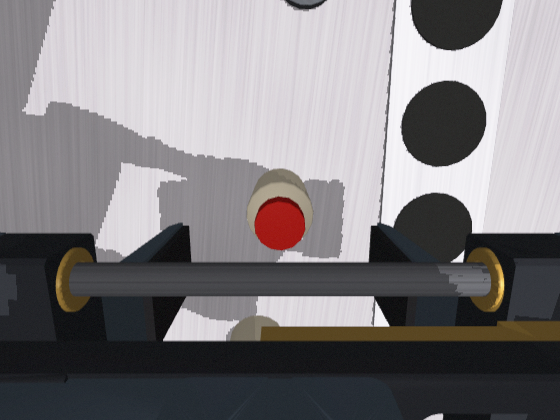

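The wrist view shows the bottle cap at (279,223), within 2 px of the prediction and centred between the jaws. I'll go down and grip.

```bash
python3 -m handwheel '0 1 -30 0 0 0 91; 0 1 -75 0 0 0 91; 0 1 -110 0 0 0 91; 0 1 -121 0 0 0 91; 0 1 -123 0 0 0 91; 0 1 -123 0 0 0 70; 0 1 -123 0 0 0 40; 0 1 -123 0 0 0 40; 0 1 -123 0 0 0 40; 0 1 -123 0 0 0 40; 0 1 -123 0 0 0 40; 0 1 -123 0 0 0 40' 25
```

```text
t: 3.2
position: [0.4792, -0.0945, 0.0491]
orientation: [0.526, -0.526, 0.472, -0.472]
wrist_force: [-1.7, 1.3, 5.8]
grip_width: 0.538
```

```bash
python3 -m handwheel '0 0 10 0 0 0 40; 0 0 30 0 0 0 40; 3 5 50 0 0 0 40; 15 22 60 0 0 0 40; 35 50 60 0 0 0 40; 55 78 60 0 0 0 40; 75 106 60 0 0 0 40; 95 134 60 0 0 0 40; 115 160 60 0 0 0 40; 125 175 60 0 0 0 40; 128.5 180 60 0 0 0 40; 128.5 180 55 0 0 0 40; 128.5 180 40 0 0 0 40;  128.5 180 30 0 0 0 40; 128.5 180 25 0 0 0 40; 128.5 180 25 0 0 0 40' 25; python3 - <<'E'
from h import *
s=ctrl.observe(); print(Ro.from_quat(s["orientation"][[1,2,3,0]]).as_matrix().round(3)[:,1])
im=vision.get_image("wrist"); cv2.imwrite("pics/w2.png",im[:,:,::-1])
im2=vision.get_image("side"); cv2.imwrite("pics/s2.png",im2[:,:,::-1])
for b in blobs(red(im)): print(b)
E
```

```text
t: 5.2
position: [0.6074, 0.0854, 0.0734]
orientation: [-0.526, 0.526, -0.473, 0.472]
wrist_force: [0.2, -0.2, -2.1]
grip_width: 0.537
[-0.001 -0.    -1.   ]
((np.float64(279.8), np.float64(311.2)), [230, 296, 101, 30, 2766])
```

View pics/w2.png

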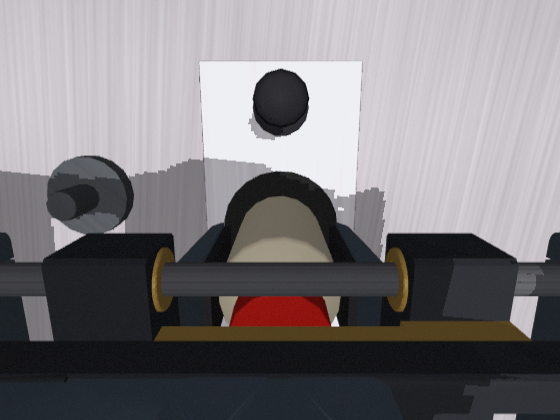

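View pics/s2.png

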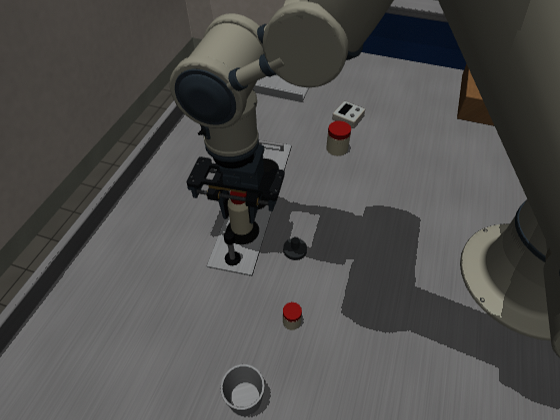

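The bottle is held upright. It spans about columns 232–335 over the mat's 225–336, so it is centred across the mat. I'll lower it and check the force.

```bash
python3 -m handwheel '0 0 -5 0 0 0 40; 0 0 -10 0 0 0 40; 0 0 -13 0 0 0 40; 0 0 -14.5 0 0 0 40; 0 0 -15 0 0 0 40; 0 0 -15 0 0 0 40' 25
```

```text
t: 6.05
position: [0.6077, 0.0855, 0.059]
orientation: [0.526, -0.526, 0.472, -0.472]
wrist_force: [-0.3, -0.3, -1.4]
grip_width: 0.541
```

```bash
python3 -m handwheel '0 0 -0.5 0 0 0 40; 0 0 -1 0 0 0 40; 0 0 -1.2 0 0 0 40; 0 0 -1.2 0 0 0 40' 25
```

```text
t: 6.55
position: [0.6077, 0.0855, 0.0581]
orientation: [0.526, -0.526, 0.472, -0.472]
wrist_force: [-2.5, -0.5, 4.4]
grip_width: 0.539
```

```bash
python3 -m handwheel '0 0 0 0 0 0 52; 0 0 0 0 0 0 58; 0 0 0 0 0 0 66; 0 0 0 0 0 0 78; 0 0 15 0 0 0 85; 0 0 50 0 0 0 91; 0 0 90 0 0 0 91; 0 0 112 0 0 0 91; -20 -50 115 0 0 0 91; -45 -110 115 0 0 0 91; -70 -170 115 0 0 0 91; -95 -230 115 0 0 0 91; -115 -290 115 0 0 0 91; -130 -325 110 0 0 0 91; -135 -338 90 0 0 0 91; -135 -338 80 0 0 0 91; -135 -338 80 0 0 0 91' 25; python3 - <<'E'
from h import *
s=ctrl.observe(); c=cam("wrist",s)
im=vision.get_image("wrist"); cv2.imwrite("pics/w3.png",im[:,:,::-1])
for b in blobs(red(im)): print(b)
print(s["position"],proj(c,(.4728,-.2532,.072)))
im=vision.get_image("top"); cv2.imwrite("pics/t3.png",im[:,:,::-1])
T=cam("top")
for b in blobs(red(im)): print(b, ray(T,*b[0],.121))
E
```

```text
t: 8.68
position: [0.4726, -0.2517, 0.1377]
orientation: [0.526, -0.526, 0.473, -0.472]
wrist_force: [0.0, 0.8, 0.9]
grip_width: 1.0
((np.float64(279.5), np.float64(225.6)), [237, 185, 85, 78, 5399])
[ 0.47262039 -0.25165107  0.1376963 ] (np.float64(278.1876639924589), np.float64(226.78065688547224))
((np.float64(27.0), np.float64(89.4)), [15, 78, 25, 24, 479]) [0.78022054 0.55578688 0.121     ]
((np.float64(3.8), np.float64(102.3)), [0, 91, 10, 24, 182]) [0.74974152 0.60341515 0.121     ]
((np.float64(25.1), np.float64(115.7)), [12, 103, 27, 27, 517]) [0.72099334 0.55418234 0.121     ]
((np.float64(240.1), np.float64(173.5)), [233, 166, 15, 16, 189]) [0.60691874 0.08468702 0.121     ]
((np.float64(164.1), np.float64(253.7)), [157, 246, 16, 16, 196]) [0.43267126 0.23573699 0.121     ]
```

View pics/w3.png

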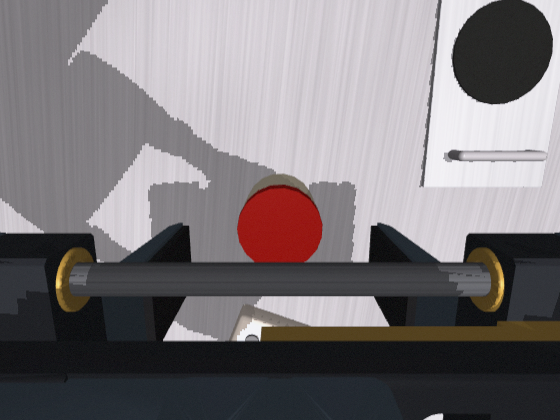

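View pics/t3.png

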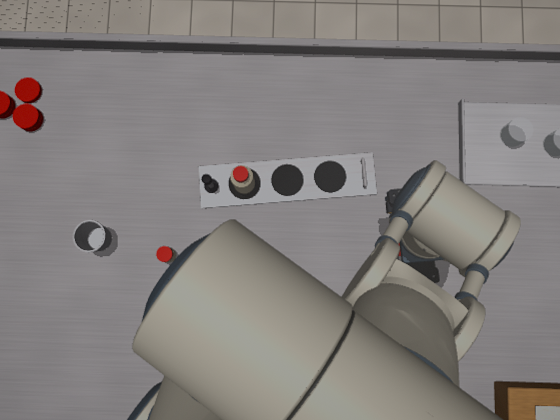

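The bottle stands at (606.9, 84.7), about 1 mm from the mat centre. The jar lid is at (279.5,226) in the wrist view, as predicted. I'll grasp the jar.

```bash
python3 -m handwheel '0 -1.5 -25 0 0 0 91; 0 -1.5 -60 0 0 0 91; 0 -1.5 -92 0 0 0 91; 0 -1.5 -102 0 0 0 91; 0 -1.5 -104 0 0 0 91; 0 -1.5 -104 0 0 0 70; 0 -1.5 -104 0 0 0 48; 0 -1.5 -104 0 0 0 48; 0 -1.5 -104 0 0 0 48; 0 -1.5 -104 0 0 0 48; 0 -1.5 -104 0 0 0 48' 25
```

```text
t: 10.15
position: [0.4728, -0.2541, 0.0341]
orientation: [0.526, -0.526, 0.472, -0.472]
wrist_force: [-0.4, 1.1, 6.0]
grip_width: 0.63
```

```bash
python3 -m handwheel '0 0 10 0 0 0 48; 0 0 30 0 0 0 48; 3 3 50 0 0 0 48; 15 13 58 0 0 0 48; 35 31 60 0 0 0 48; 60 53 60 0 0 0 48; 85 76 60 0 0 0 48; 110 98 60 0 0 0 48; 132 118 60 0 0 0 48; 150 134 60 0 0 0 48; 156.5 140 60 0 0 0 48; 156.5 140 52 0 0 0 48; 156.5 140 38 0 0 0 48; 156.5 140 28 0 0 0 48; 156.5 140 25 0 0 0 48; 156.5 140 25 0 0 0 48' 25; python3 - <<'E'
from h import *
s=ctrl.observe()
im=vision.get_image("wrist"); cv2.imwrite("pics/w4.png",im[:,:,::-1])
E
```

```text
t: 12.15
position: [0.629, -0.1142, 0.0585]
orientation: [-0.526, 0.526, -0.472, 0.472]
wrist_force: [0.8, -0.1, -2.0]
grip_width: 0.632
```

View pics/w4.png

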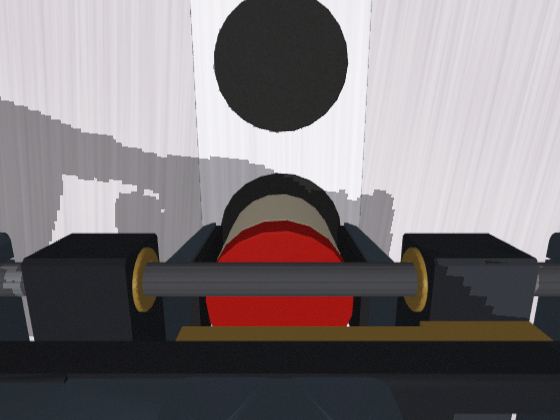

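The jar is centred over the end mat, with mat columns about 221–341 and jar centre 280. I'll lower it.

```bash
python3 -m handwheel '0 0 -5 0 0 0 48; 0 0 -10 0 0 0 48; 0 0 -13 0 0 0 48; 0 0 -15 0 0 0 48; 0 0 -15.7 0 0 0 48; 0 0 -16.2 0 0 0 48; 0 0 -16.2 0 0 0 48' 25
```

```text
t: 13.08
position: [0.6291, -0.114, 0.0431]
orientation: [0.526, -0.526, 0.472, -0.472]
wrist_force: [-4.8, 0.9, 6.7]
grip_width: 0.631
```

```bash
python3 -m handwheel '0 0 0 0 0 0 62; 0 0 0 0 0 0 68; 0 0 0 0 0 0 78; 0 0 5 0 0 0 88; 0 0 40 0 0 0 91; 0 0 80 0 0 0 91; -5 10 107 0 0 0 91; -30 50 112 0 0 0 91; -60 110 112 0 0 0 91; -90 170 112 0 0 0 91; -120 230 112 0 0 0 91; -150 290 112 0 0 0 91; -180 345 105 0 0 0 91; -191 363 85 0 0 0 91; -192 366 75 0 0 0 91; -192 366 75 0 0 0 91;  -192 366 75 0 0 0 91' 25; python3 - <<'E'
from h import *
s=ctrl.observe(); c=cam("wrist",s)
im=vision.get_image("wrist"); cv2.imwrite("pics/w5.png",im[:,:,::-1])
for b in blobs(red(im)): print(b)
print(s["position"],proj(c,(.4365,.2522,.048)))
im=vision.get_image("top"); cv2.imwrite("pics/t5.png",im[:,:,::-1])
T=cam("top")
for b in blobs(red(im)): print(b, ray(T,*b[0],.121), ray(T,*b[0],.081))
E
```

```text
t: 15.2
position: [0.4381, 0.2514, 0.1181]
orientation: [0.526, -0.526, 0.472, -0.473]
wrist_force: [0.3, 0.3, -0.1]
grip_width: 0.999
((np.float64(277.6), np.float64(219.1)), [252, 193, 52, 53, 2092])
[0.43805977 0.25135373 0.11805357] (np.float64(275.90538453786434), np.float64(221.29011160612563))
((np.float64(27.0), np.float64(89.4)), [15, 78, 25, 24, 479]) [0.78022054 0.55578688 0.121     ] [0.79471124 0.57617291 0.081     ]
((np.float64(3.8), np.float64(102.3)), [0, 91, 10, 24, 182]) [0.74974152 0.60341515 0.121     ] [0.7631474  0.62549638 0.081     ]
((np.float64(25.2), np.float64(115.7)), [12, 103, 27, 27, 520]) [0.72099929 0.55396576 0.121     ] [0.73338217 0.57428697 0.081     ]
((np.float64(332.2), np.float64(170.1)), [320, 158, 25, 25, 506]) [ 0.61977651 -0.11026579  0.121     ] [ 0.62855666 -0.11358601  0.081     ]
((np.float64(240.1), np.float64(173.5)), [233, 166, 15, 16, 188]) [0.60691874 0.08468702 0.121     ] [0.61524125 0.08830559 0.081     ]
((np.float64(167.3), np.float64(253.3)), [164, 246, 9, 16, 99]) [0.43369452 0.22913149 0.121     ] [0.4358516  0.23789115 0.081     ]
```

View pics/w5.png

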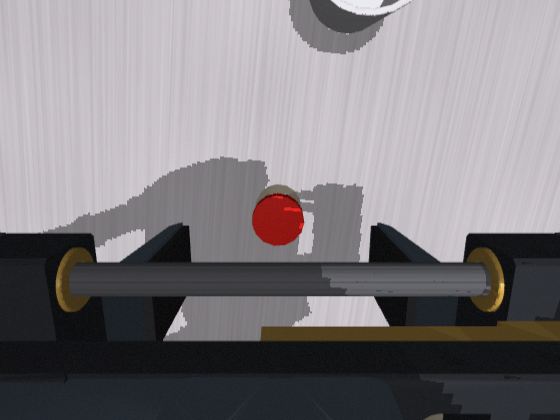

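View pics/t5.png

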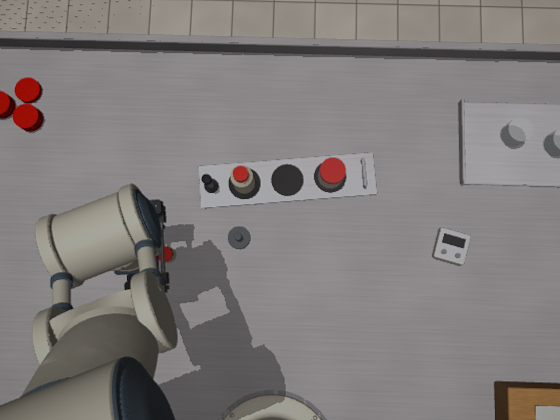

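The jar stands at (628.6, −113.6), under 1 mm off. The pot lid is at (278,219) in the wrist view. Now the pot.

```bash
python3 -m handwheel '-1 1 -25 0 0 0 91; -1 1 -60 0 0 0 91; -1 1 -88 0 0 0 91; -1 1 -97 0 0 0 91; -1 1 -99 0 0 0 80; -1 1 -99 0 0 0 60; -1 1 -99 0 0 0 45; -1 1 -99 0 0 0 28; -1 1 -99 0 0 0 28; -1 1 -99 0 0 0 28; -1 1 -99 0 0 0 28; -1 1 -99 0 0 0 28; -1 1 -99 0 0 0 28' 15
```

```text
t: 16.92
position: [0.4362, 0.253, 0.0186]
orientation: [0.526, -0.526, 0.472, -0.472]
wrist_force: [-0.1, -0.1, 5.0]
grip_width: 0.389
```

```bash
python3 -m handwheel '0 0 10 0 0 0 28; 0 0 35 0 0 0 28; 3 -8 60 0 0 0 28; 8 -30 75 0 0 0 28; 15 -60 80 0 0 0 28; 20 -95 80 0 0 0 28; 25 -130 80 0 0 0 28; 30 -165 80 0 0 0 28; 40 -200 80 0 0 0 28; 55 -230 80 0 0 0 28; 75 -254 80 0 0 0 28; 100 -264 80 0 0 0 28; 130 -267 78 0 0 0 28; 158 -267 70 0 0 0 28; 176 -267 55 0 0 0 28; 182 -267 40 0 0 0 28; 182 -267 30 0 0 0 28; 182 -267 25 0 0 0 28; 182 -267 25 0 0 0 28' 15; python3 - <<'E'
from h import *
s=ctrl.observe()
im=vision.get_image("wrist"); cv2.imwrite("pics/w6.png",im[:,:,::-1])
E
```

```text
t: 19.3
position: [0.6175, -0.0139, 0.0435]
orientation: [-0.526, 0.526, -0.472, 0.472]
wrist_force: [0.9, 0.4, -0.8]
grip_width: 0.392
```

View pics/w6.png

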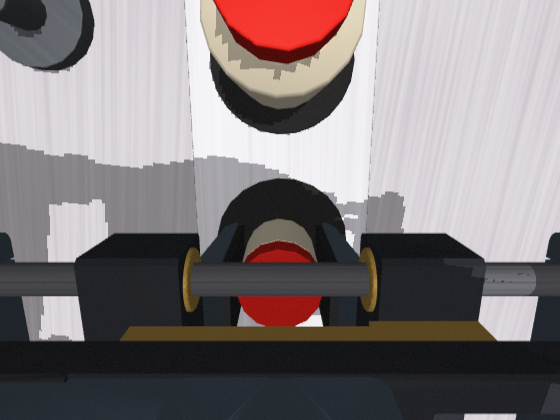

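The pot is centred over the middle mat to within about 1 px. I'll lower it.

```bash
python3 -m handwheel '0.5 0 -5 0 0 0 28; 0.7 0 -10 0 0 0 28; 0.7 0 -13 0 0 0 28; 0.7 0 -15 0 0 0 28; 0.7 0 -15.7 0 0 0 28; 0.7 0 -16.2 0 0 0 28; 0.7 0 -16.2 0 0 0 28' 15
```

```text
t: 20.23
position: [0.6188, -0.014, 0.0276]
orientation: [0.526, -0.526, 0.472, -0.472]
wrist_force: [-1.9, -0.3, 3.9]
grip_width: 0.389
```

```bash
python3 -m handwheel '0 0 0 0 0 0 42; 0 0 0 0 0 0 50; 0 0 0 0 0 0 62; 0 0 0 0 0 0 75; 0 0 12 0 0 0 80; 0 0 45 0 0 0 80; 0 0 80 0 0 0 80; -10 5 100 0 0 0 80; -40 15 110 0 0 0 80; -80 40 110 0 0 0 80; -115 75 110 0 0 0 80; -132 98 108 0 0 0 70; -138 105 98 0 0 0 70; -138 106 90 0 0 0 70; -138 106 90 0 0 0 70; -138 106 90 0 0 0 70' 25; python3 - <<'E'
from h import *
s=ctrl.observe(); c=cam("wrist",s)
im=vision.get_image("wrist"); cv2.imwrite("pics/w7.png",im[:,:,::-1])
print(s["position"],proj(c,(.4811,.0917,.012)),proj(c,(.4811,.0917,.04)))
im=vision.get_image("top"); cv2.imwrite("pics/t7.png",im[:,:,::-1])
T=cam("top")
for b in blobs(red(im)): print(b[0],[ray(T,*b[0],z)[:2].round(4) for z in (.121,.081,.057)])
E
```

```text
t: 22.22
position: [0.4814, 0.0914, 0.1172]
orientation: [-0.526, 0.526, -0.472, 0.472]
wrist_force: [0.0, -0.1, 1.0]
grip_width: 0.765
[0.48140058 0.09143367 0.11720069] (np.float64(277.93661247351963), np.float64(210.01305821766553)) (np.float64(277.78038400491147), np.float64(219.51078908428784))
(np.float64(27.0), np.float64(89.4)) [array([0.7802, 0.5558]), array([0.7947, 0.5762]), array([0.8034, 0.5884])]
(np.float64(3.8), np.float64(102.3)) [array([0.7497, 0.6034]), array([0.7631, 0.6255]), array([0.7712, 0.6387])]
(np.float64(25.1), np.float64(115.7)) [array([0.721 , 0.5542]), array([0.7334, 0.5745]), array([0.7408, 0.5867])]
(np.float64(332.2), np.float64(170.1)) [array([ 0.6198, -0.1103]), array([ 0.6286, -0.1136]), array([ 0.6338, -0.1156])]
(np.float64(239.4), np.float64(169.8)) [array([0.6149, 0.0865]), array([0.6235, 0.0902]), array([0.6286, 0.0924])]
(np.float64(286.5), np.float64(175.3)) [array([ 0.6058, -0.0138]), array([ 0.6141, -0.0136]), array([ 0.6191, -0.0136])]
```

View pics/w7.png

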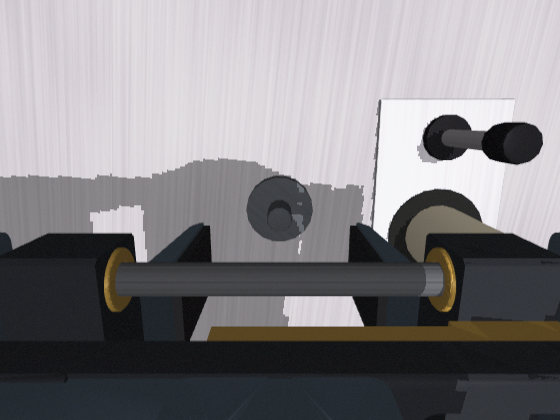

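View pics/t7.png

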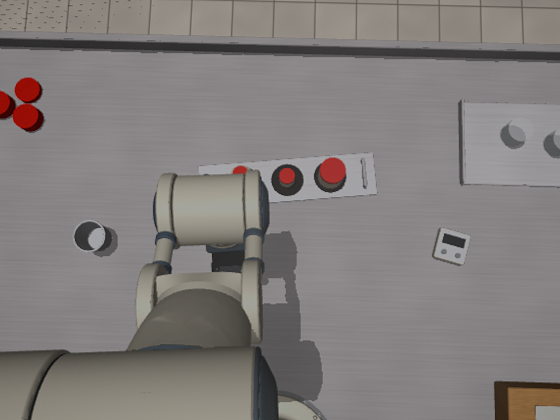

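The pot is at (619.1, −13.6) and sits well. In the wrist view the weight's disc is at (279,209) with the knob up. With this jaw heading the gripper body would pass close to the bottle, so I'll turn the jaws crosswise before going down.

```bash
python3 -m handwheel '0 0 0 0 0 10 60; 0 0 0 0 0 20 60; 0 0 0 0 0 30 50; 0 0 0 0 0 40 50; 0 0 0 0 0 50 50; 0 0 0 0 0 60 50; 0 0 0 0 0 70 50; 0 0 0 0 0 80 50; 0 0 0 0 0 84 50; 0 0 0 0 0 84 50; 0 0 0 0 0 84 50' 40; python3 - <<'E'
from h import *
s=ctrl.observe(); c=cam("wrist",s)
im=vision.get_image("wrist"); cv2.imwrite("pics/w8.png",im[:,:,::-1])
print(s["position"],s["qpos"],proj(c,(.4811,.0917,.012)),proj(c,(.4811,.0917,.04)))
g=im.max(2); cv2.imwrite("pics/w8z.png",cv2.resize(im[170:260,210:350,::-1],None,fx=4,fy=4))
print(ray(c,279.5,209,.012))
E
```

```text
t: 23.7
position: [0.481, 0.0919, 0.1174]
orientation: [-0.707, 0.707, 0.001, -0.0]
wrist_force: [0.6, -0.5, 0.4]
grip_width: 0.545
[0.48098454 0.09187154 0.11739145] [ 6.67453338e-02  4.49440765e-01  1.79557251e+00 -4.70554310e-05
  8.96388842e-01 -1.50539030e+00] (np.float64(278.7632710611796), np.float64(209.16171188530558)) (np.float64(278.65668634733373), np.float64(218.5670826568989))
[0.4809684  0.09227361 0.012     ]
```

View pics/w8.png

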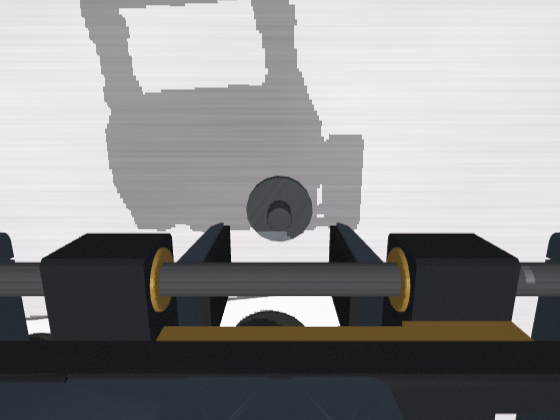

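The weight's disc is centred at (279.5,209), within 1 px of the prediction. I'll go down to the knob.

```bash
python3 -m handwheel '0 0 -25 0 0 0 50; 0 0 -60 0 0 0 50; 0 0 -82 0 0 0 50; 0 0 -91 0 0 0 50; 0 0 -94 0 0 0 50; 0 0 -94 0 0 0 40; 0 0 -94 0 0 0 25; 0 0 -94 0 0 0 10; 0 0 -94 0 0 0 10; 0 0 -94 0 0 0 10; 0 0 -94 0 0 0 10' 40
```

```text
t: 25.12
position: [0.4811, 0.092, 0.0237]
orientation: [0.707, -0.707, -0.001, 0.001]
wrist_force: [-1.2, 0.1, 6.5]
grip_width: 0.19
```

```bash
python3 -m handwheel '0 0 10 0 0 0 10; 0 0 35 0 0 0 10; 0 0 65 0 0 0 10; 0 -10 95 0 0 0 10; 5 -35 110 0 0 0 10; 10 -70 115 0 0 0 10; 20 -105 115 0 0 0 10; 35 -140 115 0 0 0 10; 60 -170 115 0 0 0 10; 88 -192 115 0 0 0 10; 115 -202 115 0 0 0 10; 136 -205.6 113 0 0 0 10; 146 -205.6 108 0 0 0 10; 147.8 -205.6 100 0 0 0 10; 147.8 -205.6 96 0 0 0 10; 147.8 -205.6 96 0 0 0 10; 147.8 -205.6 96 0 0 0 10' 40; python3 - <<'E'
from h import *
s=ctrl.observe()
for n in ("wrist","side","top"):
    im=vision.get_image(n); cv2.imwrite(f"pics/{n}9.png",im[:,:,::-1])
    if n=="wrist":print(blobs(red(im)))
    if n=="side": cv2.imwrite("pics/s9z.png",cv2.resize(im[80:280,180:360,::-1],None,fx=3,fy=3))
E
```

```text
t: 27.25
position: [0.6284, -0.1135, 0.1196]
orientation: [-0.707, 0.707, 0.001, -0.001]
wrist_force: [0.5, 0.8, -2.3]
grip_width: 0.184
[((np.float64(427.0), np.float64(209.8)), [398, 183, 59, 55, 2467]), ((np.float64(271.1), np.float64(203.0)), [229, 187, 95, 47, 1251])]
```

View pics/wrist9.png

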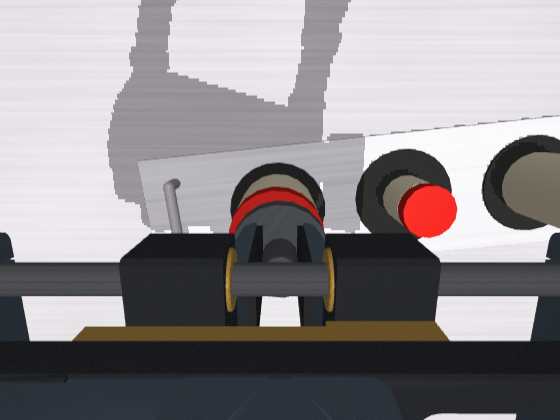

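View pics/s9z.png

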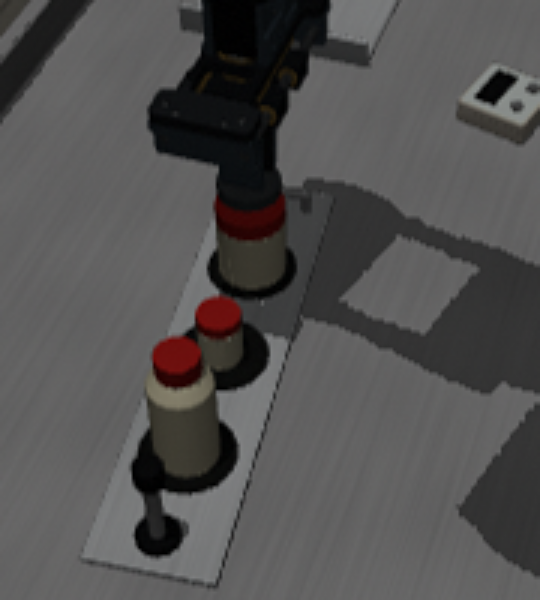

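```bash
python3 - <<'E'
from h import *
s=ctrl.observe(); c=cam("wrist",s); print(s["position"])
im=cv2.imread("pics/wrist9.png")
for p in [(.6286,-.1136,.081),(.6292,-.1132,.081),(.6284,-.1135,.0975),(.6284,-.1135,.1085)]: print(p,np.round(proj(c,p),1))
cv2.imwrite("pics/w9z.png",cv2.resize(im[155:305,200:350],None,fx=4,fy=4))
for r in (212,218,224): print(r,[ (x,im[r,x].tolist()) for x in list(range(226,244))+list(range(314,330))])
E
```

```text
[ 0.62866274 -0.11362659  0.11960391]
(0.6286, -0.1136, 0.081) [278.8 235.3]
(0.6292, -0.1132, 0.081) [279.5 236.3]
(0.6284, -0.1135, 0.0975) [278.9 244.2]
(0.6284, -0.1135, 0.1085) [278.9 251.2]
212 [(226, [186, 179, 181]), (227, [185, 178, 181]), (228, [186, 179, 182]), (229, [186, 180, 182]), (230, [112, 108, 109]), (231, [38, 37, 36]), (232, [32, 32, 33]), (233, [32, 33, 32]), (234, [30, 30, 41]), (235, [19, 18, 89]), (236, [17, 22, 146]), (237, [23, 29, 176]), (238, [26, 32, 179]), (239, [26, 31, 179]), (240, [24, 30, 179]), (241, [25, 30, 179]), (242, [27, 32, 179]), (243, [23, 28, 178]), (314, [26, 33, 179]), (315, [29, 31, 180]), (316, [18, 25, 169]), (317, [44, 50, 132]), (318, [47, 50, 73]), (319, [33, 32, 32]), (320, [26, 27, 27]), (321, [33, 33, 33]), (322, [30, 32, 32]), (323, [28, 31, 32]), (324, [27, 28, 26]), (325, [177, 172, 174]), (326, [178, 172, 175]), (327, [181, 174, 176]), (328, [178, 172, 175]), (329, [180, 173, 176])]
218 [(226, [182, 176, 179]), (227, [181, 174, 177]), (228, [180, 173, 176]), (229, [180, 173, 176]), (230, [181, 174, 177]), (231, [128, 122, 1
[... 690 characters left out ...]
 178, 180]), (229, [184, 178, 180]), (230, [144, 138, 168]), (231, [33, 34, 169]), (232, [21, 28, 177]), (233, [25, 30, 177]), (234, [23, 28, 177]), (235, [27, 33, 179]), (236, [27, 31, 178]), (237, [23, 27, 177]), (238, [34, 36, 114]), (239, [40, 38, 41]), (240, [56, 53, 49]), (241, [73, 69, 68]), (242, [75, 70, 68]), (243, [75, 72, 69]), (314, [77, 72, 71]), (315, [78, 74, 71]), (316, [76, 73, 70]), (317, [78, 74, 72]), (318, [79, 75, 72]), (319, [66, 62, 60]), (320, [48, 44, 42]), (321, [32, 34, 142]), (322, [21, 26, 175]), (323, [134, 129, 151]), (324, [178, 173, 175]), (325, [180, 174, 176]), (326, [181, 174, 176]), (327, [180, 173, 175]), (328, [180, 174, 176]), (329, [179, 173, 176])]
```

View pics/w9z.png

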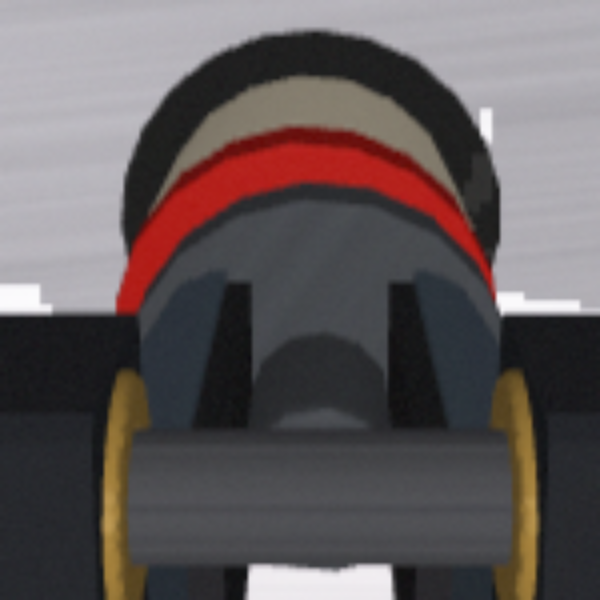

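```bash
python3 - <<'E'
from h import *
s=ctrl.observe(); c=cam("wrist",s)
im=cv2.imread("pics/wrist9.png")
for r in range(182,212): print(r,im[r,277].tolist(),im[r,281].tolist())
x,y=.6286,-.1136
for p in [(x-.029,y,.065),(x-.029,y,.081),(x-.026,y,.0965),(x-.026,y,.1085)]: print(p,np.round(proj(c,p),1))
print(s["position"])
E
```

```text
182 [111, 126, 135] [111, 126, 135]
183 [111, 127, 134] [112, 127, 134]
184 [111, 127, 134] [112, 127, 135]
185 [112, 128, 135] [110, 124, 132]
186 [82, 94, 126] [91, 103, 131]
187 [31, 35, 111] [46, 53, 114]
188 [10, 12, 104] [15, 19, 105]
189 [16, 19, 106] [20, 22, 108]
190 [16, 16, 110] [16, 18, 106]
191 [26, 29, 161] [27, 29, 152]
192 [30, 36, 185] [31, 37, 181]
193 [25, 31, 182] [30, 34, 183]
194 [31, 36, 182] [28, 31, 182]
195 [27, 30, 181] [27, 32, 181]
196 [28, 35, 181] [31, 36, 182]
197 [27, 33, 181] [30, 36, 182]
198 [28, 32, 182] [28, 32, 181]
199 [30, 32, 182] [28, 35, 181]
200 [41, 40, 126] [34, 36, 133]
201 [45, 43, 41] [44, 43, 59]
202 [46, 43, 43] [47, 44, 42]
203 [48, 45, 44] [47, 44, 42]
204 [50, 47, 45] [47, 44, 42]
205 [70, 68, 66] [66, 62, 59]
206 [78, 74, 71] [75, 72, 70]
207 [78, 75, 70] [78, 74, 71]
208 [77, 72, 69] [79, 75, 72]
209 [77, 74, 70] [79, 75, 72]
210 [76, 71, 68] [80, 76, 73]
211 [79, 75, 73] [79, 75, 72]
(0.5996, -0.1136, 0.065) [279.1 182.8]
(0.5996, -0.1136, 0.081) [279.  187.3]
(0.6026, -0.1136, 0.0965) [279.  197.9]
(0.6026, -0.1136, 0.1085) [278.9 202.8]
[ 0.62866274 -0.11362659  0.11960391]
```

Measured against the jar lid in the same picture (centre column 276.8, weight 279.3), the weight is about 1.4 mm too far in +y and 0.6 mm short in x. I'll correct that while lowering.

```bash
python3 -m handwheel '0.4 -1 -3 0 0 0 10; 0.6 -1.4 -7 0 0 0 10; 0.6 -1.4 -11 0 0 0 10; 0.6 -1.4 -13.3 0 0 0 10; 0.6 -1.4 -14.3 0 0 0 10; 0.6 -1.4 -14.8 0 0 0 10; 0.6 -1.4 -14.8 0 0 0 10' 40
```

```text
t: 28.28
position: [0.6293, -0.115, 0.1047]
orientation: [-0.707, 0.707, 0.001, -0.001]
wrist_force: [-0.5, 1.1, 1.3]
grip_width: 0.187
```

```bash
python3 -m handwheel '0 0 -0.4 0 0 0 10; 0 0 -0.4 0 0 0 10' 40; python3 - <<'E'
from h import *
im=vision.get_image("wrist"); cv2.imwrite("pics/w10z.png",cv2.resize(im[155:305,200:350,::-1],None,fx=4,fy=4))
E
```

```text
t: 28.52
position: [0.6294, -0.115, 0.1047]
orientation: [-0.707, 0.707, 0.001, -0.001]
wrist_force: [-2.6, 1.1, 6.9]
grip_width: 0.19
```

View pics/w10z.png

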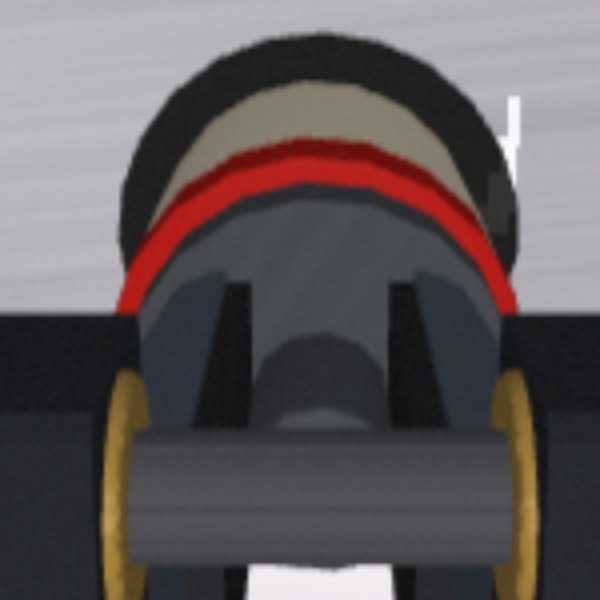

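The weight now rests on the lid with an even red crescent, about 4–5 px at both sides. I'll release, straight up, and withdraw.

```bash
python3 -m handwheel '0 0 0.3 0 0 0 22; 0 0 0.3 0 0 0 30; 0 0 0.3 0 0 0 38; 0 0 0.3 0 0 0 44; 0 0 10 0 0 0 50; 0 0 30 0 0 0 55; 0 0 60 0 0 0 60; 0 0 80 0 0 0 60; -30 -10 90 0 0 0 60; -80 -30 100 0 0 0 60; -130 -60 110 0 0 0 60; -180 -90 110 0 0 0 60; -210 -110 110 0 0 0 60; -220 -120 110 0 0 0 60; -220 -120 110 0 0 0 60' 20; python3 - <<'E'
from h import *
T=cam("top");S=cam("side")
for n in("top","side"):
    im=vision.get_image(n); cv2.imwrite(f"pics/{n}11.png",im[:,:,::-1])
    if n=="top":
        cv2.imwrite("pics/t11z.png",cv2.resize(im[140:220,190:390,::-1],None,fx=4,fy=4))
        for b in blobs(red(im),20): print(b[0],[ray(T,*b[0],z)[:2].round(4) for z in (.121,.081,.057)])
    else: cv2.imwrite("pics/s11z.png",cv2.resize(im[80:280,180:360,::-1],None,fx=3,fy=3))
E
```

```text
t: 30.45
position: [0.4096, -0.2355, 0.2146]
orientation: [-0.707, 0.707, 0.001, -0.0]
wrist_force: [-0.4, -0.2, -0.8]
grip_width: 0.661
(np.float64(27.0), np.float64(89.4)) [array([0.7802, 0.5558]), array([0.7947, 0.5762]), array([0.8034, 0.5884])]
(np.float64(3.8), np.float64(102.3)) [array([0.7497, 0.6034]), array([0.7631, 0.6255]), array([0.7712, 0.6387])]
(np.float64(25.1), np.float64(115.7)) [array([0.721 , 0.5542]), array([0.7334, 0.5745]), array([0.7408, 0.5867])]
(np.float64(240.1), np.float64(173.5)) [array([0.6069, 0.0847]), array([0.6152, 0.0883]), array([0.6202, 0.0905])]
(np.float64(330.3), np.float64(177.7)) [array([ 0.6033, -0.1065]), array([ 0.6114, -0.1097]), array([ 0.6164, -0.1116])]
(np.float64(286.5), np.float64(175.3)) [array([ 0.6058, -0.0138]), array([ 0.6141, -0.0136]), array([ 0.6191, -0.0136])]
```

View pics/top11.png

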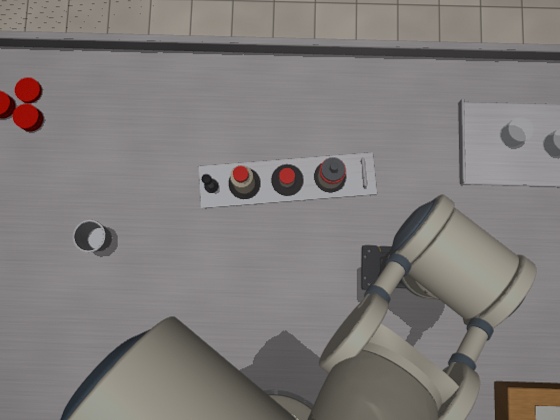

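View pics/t11z.png

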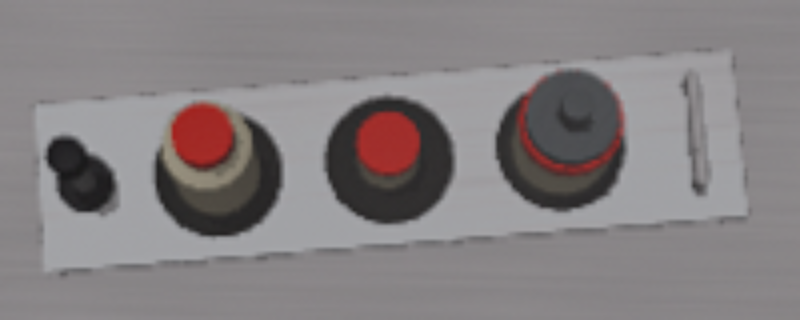

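View pics/s11z.png

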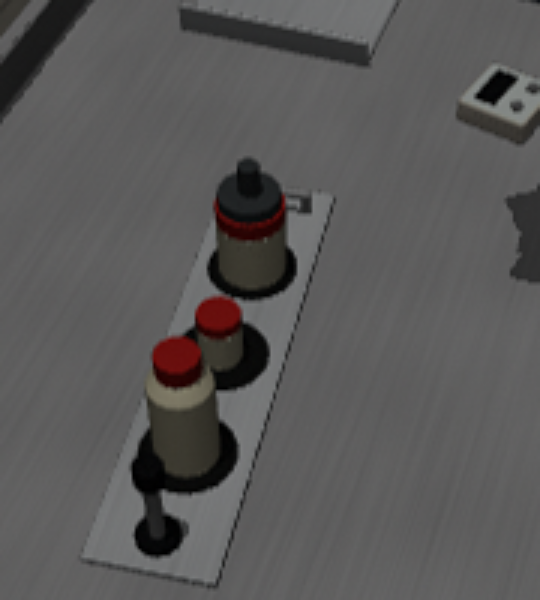

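```bash
python3 - <<'E'
from bench import ctrl
s=ctrl.observe(); print(s["t"],abs(s["qd"]).max()); print(ctrl.job_done())
E
```

```text
30.55 0.011017449573248333
the job is handed in; nothing more can be done
None
```

The row is set up and handed in at about 30.6 s of robot time. The tall bottle stands on the mat next to the probe post, the small pot in the middle, and the wide jar at the handle end with the steel weight knob up on its lid.

- **Placing:** in the top view the bottle, pot and jar each came out about 1 mm or less from their mat centres. Each was lowered until contact showed, at under 9 N, then released. Everything looks upright in the last side view.
- **Weight:** the first check above the jar showed it about 1.4 mm off sideways and 0.6 mm off in depth. I corrected that while lowering it. In the last top view it is about 1 px from the lid's centre in the crosswise direction.
- **Cup and timer:** the cup looks unmoved in the last top view. The timer was hidden by the arm from above, but looks unmoved in the side view.
- **Disagreement:** the wrist camera differed from the top camera by 1–2 px (about 1 mm) throughout, within the stated calibration.

The gripper is open and clear of everything.

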